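Load the slide dryer and set its air gate

ROBOT

A 6-joint arm with a two-finger parallel gripper is mounted at the origin on the work surface. World frame = base frame: x ahead of the robot, y to its left, z up, the work surface at z = 0. Lengths are in mm, angles in rad, forces in N, time in s.
With the tool pointing down it reaches from about 275 to 825 mm from the base axis. Payload 5.2 kg.
Tool frame: the origin (TCP) lies at the very end of the fingers, on their centre line; the grasp point (between the pads) lies 19 mm behind it; z points along the fingers, y is the line along which they close (so a half turn about z gives the same grasp; the last joint's range is limited). The gripper opens to 93 mm and grips with 3 to 60 N. Pads are 15 mm wide; open, the fingers measure 128 mm over their backs; the gripper's body (75 mm by 188 mm) begins 65 mm behind the grasp point.
Start: joints at [0.961, 0.259, 1.535, -0, 1.348, -0.203], TCP at [217.599, 505.129, 218.653] pointing down, gripper open.
Joint ranges: [-3.14, 3.14], [-0.91, 2.08], [0.19, 2.58], [-1.22, 4.36], [0.22, 2.71], [-3.12, 3.12]. Speed limits (rad/s): [2.57, 2.57, 3.14, 3.14, 3.14, 3.14].

INTERFACE

Orientations are given as [roll, pitch, yaw] about the fixed x, y, z axes, in that order (R = Rz(yaw) Ry(pitch) Rx(roll)).
In Python, from bench import robot gives the robot as it stands. The module is installed in compiled form; this text tells all that it offers. Calls block until the motion is done:
- robot.move_ptp(position, orientation): joint-space move of the TCP to a pose.
- robot.move_linear(position, ori=None, speed=150, f_stop=None): straight line of the TCP; ori=None keeps the orientation; speed is the mean speed in mm/s. With f_stop (N) it stops when the force on the tool has changed by that much, and returns True; else False.
- robot.move_j(angles): joint-space move.
- robot.move_gripper(opening): opening from 0.0 (shut) to 1.0 (fully open); the grip force is fixed at half the most; returns when the fingers have stopped.
- robot.sleep(seconds).
- robot.inverse_kinematics(position, orientation): joint angles nearest the present ones, or None.
- robot.get_image(name): name is "scene" or "top"; returns a dict with "img" (400x640x3 uint8, blue, green, red), "fovy" (degrees; the focal length in pixels is half the picture's height over the tangent of half this angle, whatever the lens; pixels are square), "cx", "cy" (the principal point, pixels), "k1" (the pictures are not rectified: a ray, as slopes to the right and down, at radius r is drawn at 1 + k1 r^2 times it, then the intrinsics apply), "eye" and "orientation" of the camera in the world. Camera axes: x right, y down, z forward; pixel columns grow to the right and rows downward; lengths in mm; the calibration is good to about 2 mm. A picture is of the moment at which its call begins. There is no depth.
A pose or a line that the arm cannot do raises robot.MotionError and nothing moves.
- robot.hand_in(): hands the job in; it is judged then, once.
Readings, each from a call of its own:
- robot.current_t(): time.
- robot.current_qpos(): joint angles.
- robot.current_joint_vel(): joint speeds.
- robot.current_joint_efforts(): joint torques, N m.
- robot.current_tcp_pos(): TCP position.
- robot.current_eef_rot(): TCP orientation.
- robot.current_contact_force(): force on the tool from outside, world axes, zero at the start.
- robot.current_ft_torque(): the same for the moment, N m.
- robot.current_gripper_width(): opening from 0.0 (shut) to 1.0 (fully open).
- robot.current_finger_force(): force on a finger pad.
Only numpy, scipy, OpenCV 4.12 (cv2) and the standard library are available. Lean on these libraries where they do the work, as an engineer would, in place of code of your own. Each camera call takes 0.05 s, during which the arm holds its last target. There are 200 camera calls.

TASK

Get the slide dryer ready: bring the box of slides over the raised front sill and push it in under the dryer until it lies flat on the bench, entirely behind the sill. Then pull the dryer's stiff air gate out until its front edge is level with the front ends of the two side rails, and let go of it. Keep the box upright and leave the other things on the bench where they are.

Things in the scene. Friction and masses are not known exactly. Their poses are not given: they have to be found in the camera images.
- dryer: Slide dryer, fixed: white cabinet 240 wide (y), 170 deep (x), underside 130 and top 330 mm above the bench, on four 22 mm square legs (front legs x 1 to 23, y 97 to 119 either side). Origin: on the bench below the middle of its front face; x points into the dryer, y across, z up. Dryer numbers below are in this frame, in mm. It has no floor: the box stands on the bench between sill and back stop.
- sill (a point): Middle of the top of the dryer's front sill, a steel bar 12 high, 12 thick (dryer x -100 to -88), 232 long, fixed on the bench. Side bars of the same section run from its ends back to the legs, centred at y -110 and +110.
- back_stop (a point): Middle of the top front edge of the back stop, a fixed steel bar 30 high under the dryer, its face at dryer x 75. The box, 130 long, has 33 to spare between sill and stop.
- hood_edge (a point): Middle of the lower front edge of the clear splash hood, 240 wide, 5 thick, which juts out over the gate from the top of the front face to dryer x -58, underside at z 325. An upright tool cannot get at the shut gate's lug under it: lean the tool 35 to 45 degrees, fingers pointing down and into the dryer.
- rail_ends (a point): Point midway between the front ends of the two gate rails, where the gate's front edge must come: dryer x -120, y 0, z 168. The rails are fixed steel bars 12 wide, centred at y -73 and +73, x -120 to 0, top at z 176, either side of the gate.
- gate (a joint): How far the air gate is pulled out, in m: 0 shut, grows as it comes out along the dryer's -x, end of travel 0.12. The front edge is at dryer x = -0.050 - value, so it is level with the rail ends at 0.070. Starts at 0 to 0.025. Sliding friction about 9 N plus 25 N s/m; it stays where it is left.
- gate_lug (a point): Grip point on the gate's upright black lug: 30 long (x), 14 thick (y), 50 high, on the gate plate at the middle of its front edge, flush with it. The plate is level aluminium, 130 wide, 6 thick, top at dryer z 171. The point is at the lug's centre in x and y (15 behind the front edge), at dryer z 198; the lug's top is at 221. Axes as the dryer.
- slide_box: Box of microscope slides, loose: 130 long (x), 100 wide (y), 48 high, grey with a white lid, closed, 0.45 to 0.85 kg, centre of mass at about its middle. Origin: centre of its underside; x towards its leading end, the end with the lug, which faces the dryer's sill; z up. It starts on the bench in front of the sill, roughly square to it.
- box_lug (a point): Point for gripping on the box's upright white lug: a block 30 long (x), 12 thick (y), 35 high, standing on the lid near the leading end. The point is 45 towards the leading end from the box's centre, 68 above its underside (20 above the lid; lug top 83 above the underside).
- oil_jar: Amber glass jar, 52 across, 85 high, loose, stands beside the dryer's foot. Origin: centre of its underside. To be left alone.
- slide_mailer: Small white plastic slide mailer with a grey cap, 85 x 33 x 18, loose, lies in front of the dryer, beside the box. Origin: centre of its underside. To be left alone.
- beaker: Glass beaker, 70 across, 85 high, loose. Origin: centre of its underside. To be left alone.
- mug: White mug, 80 across, 95 high, loose. Origin: centre of its underside. To be left alone.
- mouse: Black computer mouse, 105 x 60 x 34, loose. Origin: centre of its underside. To be left alone.
Not all that is in view belongs to the job. What is shaped like the slide_box but pink is not meant.

How it is judged (in metres and radians):
On the way, in this order (a step that is already met when the one before it is completed fails the run):
1. the box of slides lies flat on the bench, entirely behind the sill (x of slide_box in the frame of dryer between -0.026 and 0.03 m and y of slide_box in the frame of dryer between -0.07 and 0.07 m and angle between slide_box's own z axis and vertical below 0.04 rad and height (world z) of slide_box below 0.005 m), for 0.2 s.
2. then the gate's front edge is level with the rail ends (within 10 mm) (value of joint gate between 0.06 and 0.08 m), for 0.2 s.
At the end, for the whole second after the job is handed in: The box of slides lies at rest, flat on the bench (within 0.04 rad), entirely behind the sill within the foot frame, and the gate is out 0.060 to 0.080 m: its front edge within 10 mm of level with the rail ends (all of step 1 and all of step 2 and linear speed of slide_box below 0.02 m/s); the robot touches nothing.
It fails at once if the box of slides is tipped more than 0.7 rad (angle between slide_box's own z axis and vertical above 0.7 rad).
It fails at once if another thing on the bench is shifted more than 30 mm (distance of any of oil_jar, slide_mailer, beaker, mug, mouse from where it was at the start of the episode above 0.03 m).
It also fails if it takes over 59 s, if anything falls off the work surface, if the arm or the gripper's body presses on something with over 40 N, if the wrist force passes 120 N, or if a joint passes its speed limit or range.

## Working session

There is one attempt and no reset: what is moved stays moved. The work goes in short steps, each a Python script; the robot and the scene stay as the last script left them, time stands still between calls to the robot, and variables do not carry over. Pictures are saved under pics/ and viewed, at most 10 in all, crops included, and the job is handed in when it is done.

```bash
mkdir -p pics; cat > h.py <<'E'
import numpy as np, cv2
from bench import robot
from scipy.spatial.transform import Rotation as R
def shot(n,f=None):
    d=robot.get_image(n)
    if f: cv2.imwrite(f,d["img"])
    return d
E
python3 - <<'E'
from h import *
import pickle
for n in("scene","top"):
    d=shot(n,f"pics/{n}0.png"); print({k:v for k,v in d.items() if k!="img"}); pickle.dump(d,open(n+".pkl","wb"))
print(robot.current_eef_rot(),robot.current_t())
E
```

```text
{'fovy': 56.134425275714, 'cx': 320.47048168243555, 'cy': 196.8918299543809, 'k1': -0.07902400788258755, 'eye': array([ 802.84525901,   74.62607518, 1059.38168005]), 'orientation': array([-2.8392307 ,  0.00443451,  1.81833236])}
{'fovy': 43.07205831045613, 'cx': 325.1160639692755, 'cy': 200.0187825849183, 'k1': -0.06494382157190902, 'eye': array([ 434.76556529,  -14.2318701 , 1649.6181822 ]), 'orientation': array([-3.05667708,  0.00900997, -1.57813598])}
[-3.13998985e+00 -3.22073102e-04  2.73482124e+00] 0.1
```

View pics/scene0.png

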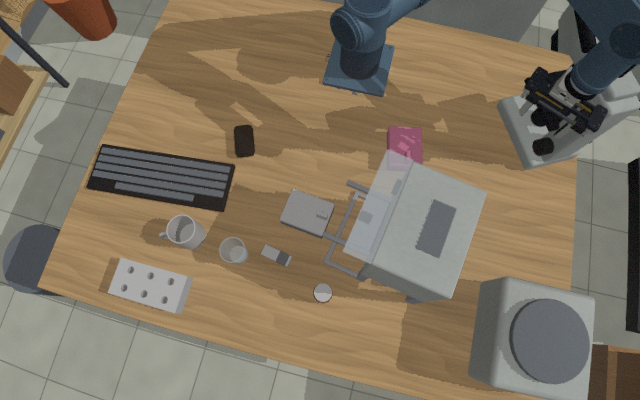

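View pics/top0.png

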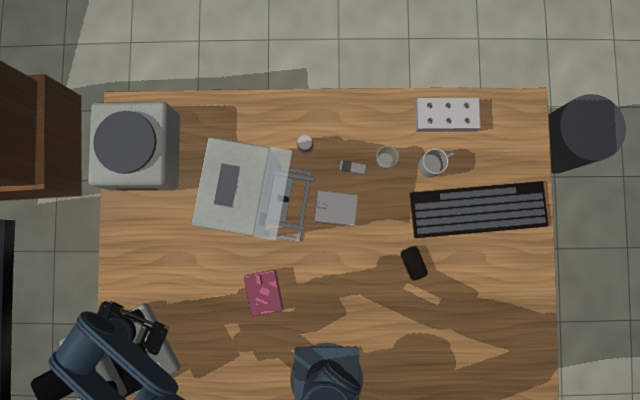

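The scene image shows the dryer at (420,225) with the grey box in front at (307,213). In the top image the dryer is at (240,188), the box at (336,208), and the pink decoy at (263,292). I'll enlarge both.

```bash
python3 - <<'E'
import cv2
s=cv2.imread("pics/scene0.png")[145:295,270:470]; cv2.imwrite("pics/s1.png",cv2.resize(s,None,fx=4,fy=4,interpolation=cv2.INTER_CUBIC))
s=cv2.imread("pics/top0.png")[130:250,190:370]; cv2.imwrite("pics/t1.png",cv2.resize(s,None,fx=4.4,fy=4.4,interpolation=cv2.INTER_CUBIC))
E
```

```text
(no output)
```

View pics/s1.png

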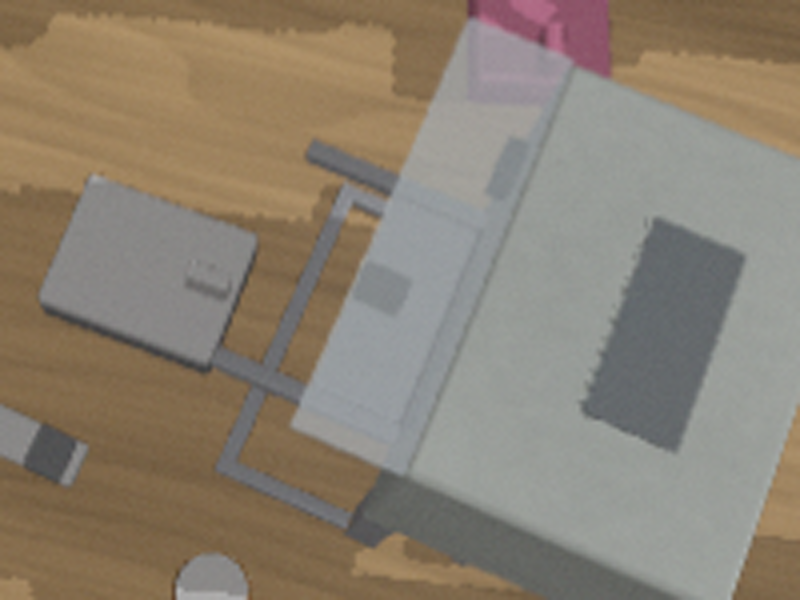

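View pics/t1.png

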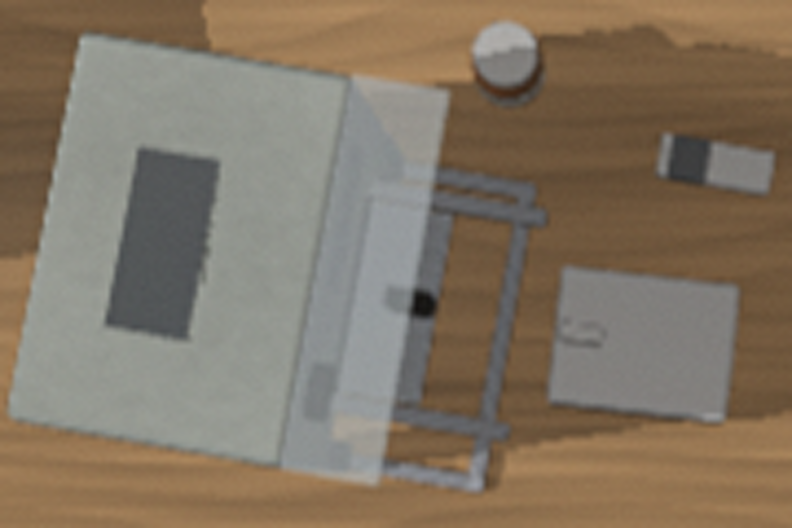

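The crops give what I need:
- **Roof corners:** top crop (350,78) and (282,466).
- **Rail ends:** (543,217) and (507,431).
- **Sill corners:** (533,186) and (482,490).
- **Box lid corners:** (563,267), (738,286), (722,422) and (549,403). The box lug is at about (583,332).
- **Gate lug:** black, at about (424,304), sticking out past the hood edge.

Next is a fit over both views.

```bash
cat >> h.py <<'E'
import pickle
from scipy.optimize import least_squares
CR={"top":(190,130,4.4),"scene":(270,145,4.0)}
def proj(P,d):
    p=(np.atleast_2d(P)-d["eye"])@R.from_euler("xyz",d["orientation"]).as_matrix()
    s=p[:,:2]/p[:,2:]; s=s*(1+d["k1"]*(s**2).sum(1,keepdims=True))
    f=d["img"].shape[0]/2/np.tan(np.radians(d["fovy"])/2)
    return s*f+[d["cx"],d["cy"]]
def T(p,P): # p=x,y,yaw
    c,s=np.cos(p[2]),np.sin(p[2]); P=np.atleast_2d(P).astype(float)
    return np.c_[p[0]+c*P[:,0]-s*P[:,1],p[1]+s*P[:,0]+c*P[:,1],P[:,2]]
def full(v,uv):
    a,b,k=CR[v]; return (np.array(uv,float)+.5)/k-.5+[a,b]
def fit(obs,p0,D):
    f=lambda p:np.concatenate([(proj(T(p,P),D[v])-full(v,uv)).ravel() for v,P,uv in obs])
    r=least_squares(f,p0,loss="soft_l1",x_scale=[100,100,1]); return r.x,f(r.x).reshape(-1,2)
E
python3 - <<'E'
from h import *
D={n:pickle.load(open(n+".pkl","rb")) for n in("scene","top")}
np.set_printoptions(precision=2,suppress=True)
dp=[(170,-120,330),(0,-120,330),(170,120,330),(0,120,330),(-58,-120,330),(-58,120,330),(-120,-73,176),(-120,73,176),(-100,-116,12),(-100,116,12)]
tu=[(82,35),(350,78),(10,417),(282,466),(449,92),(378,485),(543,217),(507,431),(533,186),(482,490)]
su=[(405,475),(574,67),(292,427),(472,20),(218,359),(312,150),(222,470),(343,188)]
sp=[dp[i] for i in(1,3,4,5,6,7,8,9)]
x,r=fit([("top",dp,tu),("scene",sp,su)],[550,150,1.5],D); print("dryer",x,"\n",r.T)
xt,_=fit([("top",dp,tu)],x,D); xs,_=fit([("scene",sp,su)],x,D); print(xt,xs)
bp=[(65,-50,48),(-65,-50,48),(-65,50,48),(65,50,48),(45,0,83)]
b,r=fit([("top",bp,[(563,267),(738,286),(722,422),(549,403),(582,332)]),("scene",bp,[(209,365),(40,298),(93,177),(258,238),(208,269)])],[550,0,1.5],D); print("box",b,"\n",r.T)
c,s=np.cos(x[2]),np.sin(x[2]); e=b[:2]-x[:2]; print("box in dryer",c*e[0]+s*e[1],-s*e[0]+c*e[1],b[2]-x[2])
for g in(0,.01,.02,.025):
    k=g*1000
    print(g,"lugtop top",(proj(T(x,[(-35-k,0,221),(-50-k,0,221),(-50-k,0,171)]),D["top"])-[190,130])*4.4, "front corners",(proj(T(x,[(-50-k,-65,171),(-50-k,65,171)]),D["top"])-[190,130])*4.4,"lugtop scene",(proj(T(x,(-35-k,0,221)),D["scene"])-[270,145])*4)
pickle.dump((x,b),open("fit.pkl","wb"))
E
```

```text
dryer [572.98 163.73   1.4 ] 
 [[-1.44  0.33 -2.08 -0.4  -0.59 -0.35  0.08 -0.21  0.17 -0.39 -0.42 -0.29
   0.32 -0.33 -0.63 -0.32 -1.56  0.33]
 [-1.6  -1.13  0.6   0.4  -0.77 -0.17 -0.48  0.07 -0.95  0.33  0.5  -2.09
   0.36 -0.7  -0.86 -1.02  0.17 -1.63]]
[572.03 162.55   1.4 ] [574.26 164.66   1.39]
box [547.06 -33.99   1.45] 
 [[-0.48  0.43  0.62 -0.95 -0.53  0.21 -1.19 -0.72  0.76  0.21]
 [-0.68 -0.38  0.03 -0.33  0.03 -0.3  -0.17 -1.73 -1.24  1.41]]
box in dryer -199.21589364262837 -8.866236902515212 0.05304499234803739
0 lugtop top [[390.26 293.61]
 [413.15 297.45]
 [419.91 304.17]] front corners [[436.74 208.69]
 [402.99 400.33]] lugtop scene [[400.4  283.68]]
0.01 lugtop top [[405.52 296.17]
 [428.43 300.02]
 [434.67 306.65]] front corners [[451.46 211.14]
 [417.8  402.84]] lugtop scene [[384.37 276.83]]
0.02 lugtop top [[420.79 298.74]
 [443.7  302.59]
 [449.44 309.14]] front corners [[466.18 213.59]
 [432.62 405.36]] lugtop scene [[368.37 270.  ]]
0.025 lugtop top [[428.43 300.02]
 [451.35 303.87]
 [456.82 310.38]] front corners [[473.54 214.82]
 [440.03 406.61]] lugtop scene [[360.38 266.59]]
```

Gate is out about 10 mm. Plan: grip the box lug with the tool leaned 45°, put the nose on the sill, push from behind with two finger tips, then pull the gate. First an IK check.

```bash
cat >> h.py <<'E'
X,B=pickle.load(open("fit.pkl","rb"))
def pose(g,lean,yaw=None,back=0,frame=X,flip=0,gp=True):
    """tool pose with grasp point (gp) or TCP at g in the dryer frame, leaned by lean deg into the dryer, moved back along tool axis"""
    yaw=frame[2] if yaw is None else yaw
    t=np.radians(lean); h=np.array([np.cos(yaw),np.sin(yaw),0]); y=np.array([-h[1],h[0],0])
    z=h*np.sin(t)-np.array([0,0,np.cos(t)])
    if flip: y=-y
    M=np.c_[np.cross(y,z),y,z]
    p=T(frame,g)[0]+z*((19 if gp else 0)-back)
    return p,R.from_matrix(M).as_euler("xyz")
E
python3 - <<'E'
from h import *
np.set_printoptions(precision=2,suppress=True)
for L in(40,45,55):
  for f in(0,1):
    for n,a in dict(box=dict(g=(45,0,74),frame=B),boxup=dict(g=(45,0,74),frame=B,back=100),fwd=dict(g=(-100,0,95)),pushstart=dict(g=(-250,0,26),gp=False),pushend=dict(g=(-74,0,26),gp=False),gate=dict(g=(-45,0,198)),gateback=dict(g=(-45,0,198),back=100),pulled=dict(g=(-105,0,198)),pb=dict(g=(-105,0,198),back=120)).items():
        print(L,f,n,robot.inverse_kinematics(*pose(lean=L,flip=f,**a)))
E
```

```text
40 0 box [-0.58  0.56  1.76  0.65  1.25  2.34]
40 0 boxup [-0.68  0.48  1.65  0.58  1.45  2.38]
40 0 fwd [-0.5   0.49  1.81  0.71  1.2   2.42]
40 0 pushstart [-0.76  0.63  1.74  0.59  1.27  2.23]
40 0 pushend [-0.47  0.58  1.85  0.76  1.1   2.35]
40 0 gate [-0.4   0.35  1.73  0.7   1.32  2.65]
40 0 gateback [-0.51  0.28  1.62  0.65  1.53  2.67]
40 0 pulled [-0.51  0.35  1.72  0.67  1.38  2.57]
40 0 pb [-0.64  0.29  1.57  0.61  1.63  2.6 ]
40 1 box [-0.58  0.56  1.76  0.65  1.25 -0.81]
40 1 boxup [-0.68  0.48  1.65  0.58  1.45 -0.76]
40 1 fwd [-0.5   0.49  1.81  0.71  1.2  -0.72]
40 1 pushstart [-0.76  0.63  1.74  0.59  1.27 -0.92]
40 1 pushend [-0.47  0.58  1.85  0.76  1.1  -0.79]
40 1 gate [-0.4   0.35  1.73  0.7   1.32 -0.5 ]
40 1 gateback [-0.51  0.28  1.62  0.65  1.53 -0.47]
40 1 pulled [-0.51  0.35  1.72  0.67  1.38 -0.57]
40 1 pb [-0.64  0.29  1.57  0.61  1.63 -0.54]
45 0 box [-0.61  0.6   1.75  0.7   1.31  2.28]
45 0 boxup [-0.72  0.53  1.64  0.63  1.5   2.32]
45 0 fwd [-0.54  0.53  1.82  0.77  1.25  2.35]
45 0 pushstart [-0.8   0.68  1.72  0.63  1.33  2.18]
45 0 pushend [-0.5
[... 857 characters left out ...]
.46  2.09]
55 0 pushend [-0.59  0.72  1.84  0.9   1.27  2.13]
55 0 gate [-0.51  0.44  1.79  0.9   1.43  2.43]
55 0 gateback [-0.65  0.39  1.69  0.82  1.62  2.46]
55 0 pulled [-0.61  0.46  1.76  0.84  1.5   2.38]
55 0 pb [-0.77  0.42  1.61  0.76  1.73  2.42]
55 1 box [-0.67  0.69  1.74  0.78  1.42 -0.97]
55 1 boxup [-0.79  0.64  1.62  0.7   1.59 -0.92]
55 1 fwd [-0.61  0.62  1.82  0.87  1.35 -0.92]
55 1 pushstart [-0.85  0.78  1.68  0.7   1.46 -1.05]
55 1 pushend [-0.59  0.72  1.84  0.9   1.27 -1.01]
55 1 gate [-0.51  0.44  1.79  0.9   1.43 -0.71]
55 1 gateback [-0.65  0.39  1.69  0.82  1.62 -0.68]
55 1 pulled [-0.61  0.46  1.76  0.84  1.5  -0.76]
55 1 pb [-0.77  0.42  1.61  0.76  1.73 -0.72]
```

```bash
python3 - <<'E'
from h import *
p=robot.current_tcp_pos(); robot.move_linear([p[0],p[1],460],speed=300)
q=np.array(robot.current_qpos()); q[0]=-0.72; robot.move_j(q)
a=dict(g=(45,0,75),lean=45,flip=1,frame=B)
robot.move_ptp(*pose(back=110,**a))
robot.move_linear(*pose(back=30,**a),speed=200)
print(robot.current_t(),robot.current_contact_force())
shot("scene","pics/s2.png"); d=shot("top","pics/t2.png")
a=cv2.imread("pics/s2.png")[145:295,230:400]; b=cv2.imread("pics/t2.png")[150:250,270:390]
cv2.imwrite("pics/c2.png",np.hstack([cv2.resize(a,(400,353),interpolation=2),cv2.resize(b,(400,353),interpolation=2)]))
E
```

```text
5.9333 [ 0.21730753 -0.739338   -0.29845506]
```

View pics/c2.png

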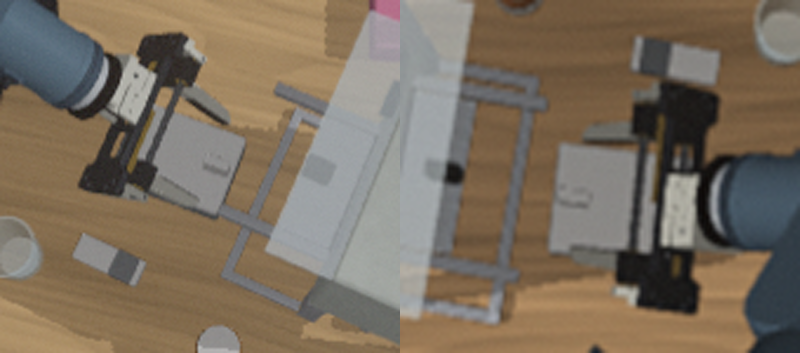

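The fingers straddle the box lug in both views (lug at (215,163) left, (575,195) right), with the mailer clear. I'll grip and lift.

```bash
python3 - <<'E'
from h import *
a=dict(lean=45,flip=1)
print(robot.move_linear(*pose(g=(45,0,75),frame=B,**a),speed=60,f_stop=8))
robot.move_gripper(0.0); print("w",robot.current_gripper_width(),robot.current_finger_force(),robot.current_contact_force())
robot.move_linear(*pose(g=(45,0,101),frame=B,**a),speed=60)
print("lift",robot.current_contact_force(),robot.current_ft_torque(),robot.current_gripper_width())
print(robot.move_linear(*pose(g=(-106,-3,101),**a),speed=60,f_stop=20))
print(robot.current_contact_force(),robot.current_gripper_width(),robot.current_t())
shot("scene","pics/s3.png"); shot("top","pics/t3.png")
a=cv2.imread("pics/s3.png")[145:295,230:400]; b=cv2.imread("pics/t3.png")[150:250,270:390]
cv2.imwrite("pics/c3.png",np.hstack([cv2.resize(a,(400,353),interpolation=2),cv2.resize(b,(400,353),interpolation=2)]))
E
```

```text
False
w 0.12965921542281247 29.99707281589508 [-1.840604   -0.11217266  1.19250542]
lift [ 0.07749253  0.21397909 -7.82826095] [-0.93221642  0.23959564  0.02055024] 0.1246989567683484
False
[ 0.30903654  0.70103517 -6.48760468] 0.12650932305420173 9.45
```

View pics/c3.png

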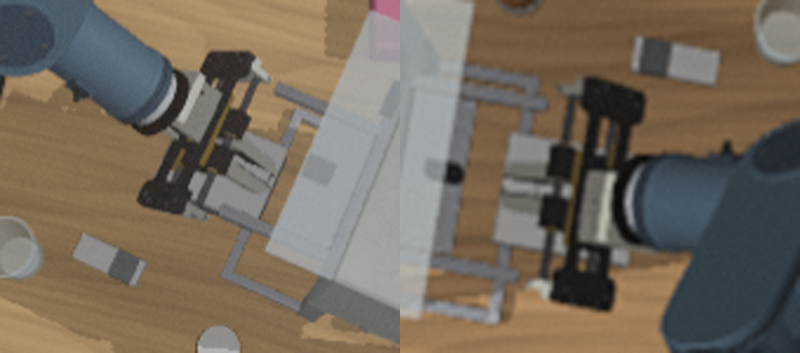

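The box's nose is now past the sill (right view: box front about 503, sill about 520). I'll advance slightly, lower onto the sill, release, and back out.

```bash
python3 - <<'E'
from h import *
a=dict(lean=45,flip=1)
print(robot.move_linear(*pose(g=(-101,-3,101),**a),speed=30,f_stop=8))
print(robot.move_linear(*pose(g=(-101,-3,80),**a),speed=30,f_stop=5),robot.current_tcp_pos(),robot.current_contact_force(),robot.current_ft_torque())
p,o=pose(g=(-101,-3,80),**a); z=robot.current_tcp_pos()[2]-p[2]+80
robot.move_gripper(0.55); robot.sleep(.2)
print(robot.move_linear(*pose(g=(-101,-3,z),back=60,**a),speed=100,f_stop=15))
print(robot.move_linear(*pose(g=(-260,-3,150),**a),speed=200))
print(robot.current_contact_force(),robot.current_t())
shot("scene","pics/s4.png"); shot("top","pics/t4.png")
a=cv2.imread("pics/s4.png")[145:295,230:400]; b=cv2.imread("pics/t4.png")[150:250,270:390]
cv2.imwrite("pics/c4.png",np.hstack([cv2.resize(a,(400,353),interpolation=2),cv2.resize(b,(400,353),interpolation=2)]))
E
```

```text
False
True [560.80765185  76.95770825  73.67616045] [ 0.18828732 -1.37108308  3.11432279] [ 0.03477034  0.01233113 -0.03725578]
False
False
[ 0.19392438  0.19053852 -0.40465954] 12.8833
```

View pics/c4.png

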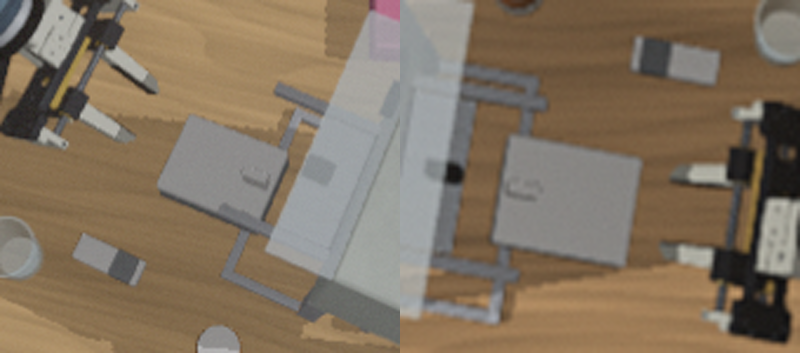

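The box rests nose-on-sill and square; the half-open fingers are centred behind it (right view, tips at y 172 and 245; box spans 135–265). Now I'll push.

```bash
python3 - <<'E'
from h import *
a=dict(lean=40,flip=1,gp=False)
robot.move_linear(*pose(g=(-262,-3,90),**a),speed=200)
print(robot.move_linear(*pose(g=(-252,-3,27),**a),speed=100,f_stop=10))
print(robot.move_linear(*pose(g=(-76,-3,27),**a),speed=60,f_stop=30))
print(robot.current_contact_force(),robot.current_tcp_pos(),pose(g=(-76,-3,27),**a)[0])
robot.move_linear(*pose(g=(-86,-3,27),**a),speed=100)
robot.sleep(.2)
print(robot.current_contact_force())
robot.move_linear(*pose(g=(-180,-3,60),**a),speed=200)
robot.move_linear(*pose(g=(-300,-3,150),**a),speed=250)
robot.move_linear(*pose(g=(-300,-3,320),**a),speed=250)
print(robot.current_t())
shot("scene","pics/s5.png"); shot("top","pics/t5.png")
a=cv2.imread("pics/s5.png")[145:295,270:440]; b=cv2.imread("pics/t5.png")[150:250,230:350]
cv2.imwrite("pics/c5.png",np.hstack([cv2.resize(a,(400,353),interpolation=2),cv2.resize(b,(400,353),interpolation=2)]))
E
```

```text
False
False
[-0.10968747 -2.72427577 -2.20053225] [562.71460748  88.2845856   26.99716918] [562.71518961  88.36978594  27.        ]
[-0.58598071 -0.95812102  0.29072441]
19.9333
```

View pics/c5.png

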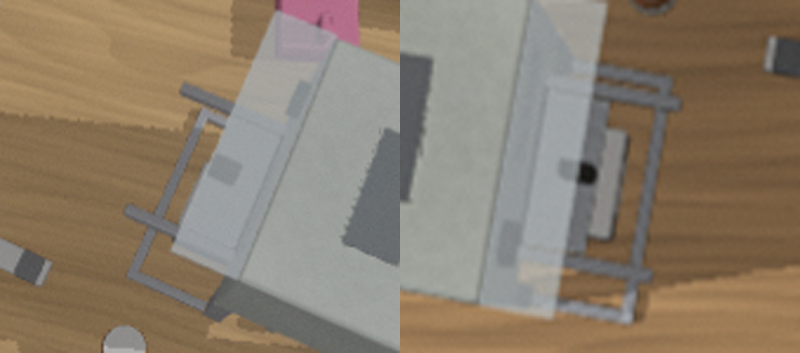

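The box is in under the dryer, its rear edge at right-view (620,185), well behind the sill at 655. I'll check that numerically, then grip and pull the gate.

```bash
python3 - <<'E'
from h import *
d=pickle.load(open("top.pkl","rb"))
obs=np.array([(298.1,187.4),(293,217.4)])
r=least_squares(lambda v:(proj(T(X,[(v[0],v[1],48),(v[2],v[3],48)]),d)-obs).ravel(),[-70,-50,-70,50]); print("box rear corners",r.x)
a=dict(lean=40,flip=1)
robot.move_linear(*pose(g=(-45,0,199),back=130,**a),speed=250)
print(robot.move_linear(*pose(g=(-45,0,199),**a),speed=80,f_stop=8),robot.current_contact_force())
robot.move_gripper(0.0); print("w",robot.current_gripper_width(),robot.current_finger_force(),robot.current_contact_force())
robot.move_linear(*pose(g=(-105,0,199),**a),speed=30)
print(robot.current_contact_force(),robot.current_gripper_width(),robot.current_tcp_pos(),pose(g=(-105,0,199),**a)[0])
robot.move_gripper(0.5); robot.sleep(.2)
robot.move_linear(*pose(g=(-105,0,199),back=120,**a),speed=150)
robot.move_linear(*pose(g=(-300,0,300),**a),speed=250)
print(robot.current_contact_force(),robot.current_t())
shot("scene","pics/s6.png"); shot("top","pics/t6.png")
a=cv2.imread("pics/s6.png")[160:280,280:416]; b=cv2.imread("pics/t6.png")[150:238,250:350]
cv2.imwrite("pics/c6.png",np.hstack([cv2.resize(a,(400,353),interpolation=2),cv2.resize(b,(400,352),interpolation=2)]) if 0 else np.hstack([cv2.resize(a,(400,352),interpolation=2),cv2.resize(b,(400,352),interpolation=2)]))
E
```

```text
box rear corners [-70.87454094 -52.32775439 -71.28431472  44.44864692]
False [-0.1458088  -0.21621023 -0.1301639 ]
w 0.14667976705422156 29.994110763072968 [-6.94520715 -1.0543982   2.95915461]
[-1.69125304  8.98120061 -1.31230547] 0.1471564892617974 [555.19026044  74.98771218 184.38700546] [556.84087912  72.3605063  184.44515558]
[-0.45192491  0.74946217  0.21573659] 28.0333
```

View pics/c6.png

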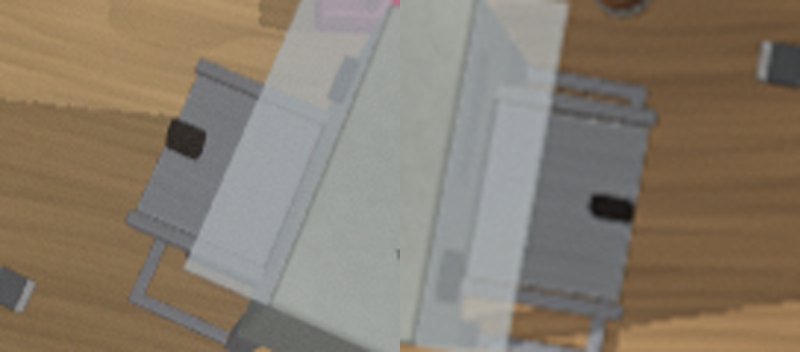

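The gate's front edge is about level with the rail ends (right view: plate edge 649 against the rail-end line at 654, about 3 mm short, within the 10 mm allowed). The arm is clear, so I'm handing in.

```bash
python3 -c "
from h import *
print(robot.hand_in())"
```

```text
the job is handed in; nothing more can be done
None
```

I handed the job in at about 28 s; no verdict was returned. By the last camera measurements, the box is behind the sill (rear edge at dryer x about -71 mm, centre about -6), and the gate is out about 67 mm, roughly 3 mm short of level with the rail ends and within the 10 mm allowed. The gate is released, the arm is clear, and the force readings showed no unexpected contact.

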